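# Inspect an objective cell at the light panel

### The arm

A 6-joint arm with a two-finger parallel gripper is mounted at the origin on the work surface. World frame = base frame: x ahead of the robot, y to its left, z up, the work surface at z = 0. Lengths are in m, angles in rad, forces in N, time in s.
With the tool pointing down it reaches from about 0.375 to 0.9 m from the base axis. Payload 3.1 kg.
Tool frame: the origin (TCP) lies midway between the tips of the shut fingers; the grasp point (between the pads) lies robot.grip_point_offset behind it (robot.grip_point_offset is the distance from the TCP to the grasp point, in m); z points along the fingers, y is the direction in which the jaws open and shut (so a half turn about z gives the same grasp; the last joint's range is limited). The gripper opens to 87 mm and grips with 3 to 60 N. Pads are 19 mm wide; open, the fingers measure 117 mm over their backs; the gripper's body (75 mm by 190 mm) begins 51 mm behind the grasp point.
Start: joints at [-1.341, 0.527, 1.433, -0, 1.181, -0.178], TCP at [0.248, -0.574, 0.223] pointing down, gripper open.
Joint ranges: [-3.08, 3.08], [-0.75, 2.2], [0.22, 2.44], [-1.43, 4.57], [0, 2.65], [-2.85, 2.85]. Speed limits (rad/s): [2.79, 2.79, 3.14, 3.14, 3.14, 3.14].

### API

Orientations are given as a unit quaternion [x, y, z, w].
In Python, from rig import robot, cams, hand_in gives the robot as it stands. The module is installed in compiled form; this text tells all that it offers.
- The arm moves only by the tool send_rows, never from a script. Its argument "steps" is one flat list of numbers, 5 for each row, row after row: the finger opening in m, from 0 to 0.087, then the shift along the tool's x, y, z in m, then the turn about the tool's z in rad. A call has 1 to 8 rows; each row is the pose to reach, as a shift and turn from the pose measured when the call began, along the tool's axes at that moment; what a row does not reach only later rows make up. A row lasts 1/8 s, in which the tool goes at most 62.5 mm and 10.7 degrees, less where a joint would pass 70% of its speed; a pose out of reach is approached as far as the arm can. A call with a gripper value outside its range is refused whole. The fingers move at their own pace and stop on an object; "force" is the grip in N (left out, the last holds). Time passes only in rows, so rows that repeat a pose let the fingers close. It gives the time, the measured TCP pose, the force and the opening at its end, in the units of the state.
- robot.get_obs(): the state, without advancing time (a new reading comes with each control period).
- cams.camera(name): name is "side" or "top" or "wrist"; returns a dict with "color" (384x512x3 uint8, red, green, blue), "range_z" (384x512 float32, m along the optical axis (not along the pixel's ray), 0 where there is no reading), "intrinsics" (3x3 intrinsics, pixels), "k1" (the pictures are not rectified: a ray, as slopes to the right and down, at radius r is drawn at 1 + k1 r^2 times it, then the intrinsics apply), "extrinsics" (4x4, takes a point from camera to world coordinates). Camera axes: x right, y down, z forward; pixel columns grow to the right and rows downward; lengths in m; the calibration is good to about 2 mm. A picture is of the moment at which its call begins.
- hand_in(): hands the job in, once; it reports no verdict.
The state is a dict: "time": time; "q": joint angles; "joint_velocities": joint speeds; "joint_torque": joint torques, N m; "position": TCP position; "tool_rot": TCP orientation; "ft_force": force on the tool from outside, world axes, zero at the start; "moment": the same for the moment, N m; "grip_width": finger opening in m.
Only numpy, scipy, OpenCV 4.12 (cv2) and the standard library are available. Lean on these libraries where they do the work, as an engineer would, in place of code of your own. Each camera call takes 0.05 s, during which the arm holds its last target.

### The job

Lift the white ceramic spacer ring off the black objective cell and lay it flat in the shallow blue tray, then draw the cell straight up out of its bayonet socket (it is already unlocked). Hold the cell up about 35 cm in front of the slanted light panel, tipped so that the end that was in the socket points at the middle of the lit face and the barrel stands square to that face. Finish while still gripping it there, motionless, and leave all the other parts where they are.

Things in the scene. Friction and masses are not known exactly. Their poses are not given: they have to be found in the camera images.
- ring_mid (a point): centre, half-way up, of the white ceramic spacer ring: outer diameter 60 mm, hole 45 mm, 34 mm tall, about 0.12 kg, z along its axis. At the start it sits loosely round the barrel of the objective cell, on the cell's flange, with 20 mm of the barrel standing out above it. Grip it across its outside, in the upper half if it is to be set on a surface
- cell_grip (a point): point on the axis of the black objective cell, half-way along its bare upper barrel; z runs along the axis from the socket end to the free end. Upper barrel 40 mm diameter, from 27 mm below this point (top of the flange) to 27 mm above it; flange 58 mm diameter, 10 mm thick, from -37 to -27 mm; lower barrel 50 mm diameter from -77 to -37 mm, seated in the socket at the start; about 0.28 kg. Round, so it may be gripped at any yaw
- socket: fixed steel bayonet socket, origin at the centre of its underside on the cork shelf, z up; base 90 mm diameter, body 76 mm diameter, rim 45 mm above the origin, bore 53 mm diameter and 40 mm deep. The cell (flange resting on the rim) lifts straight out without turning once raised 40 mm or more
- tray_floor (a point): centre of the inner floor of the shallow blue tray (fixed), 150 mm square outside, 140 mm inside, the rim 7 mm above this point; x and y along its sides; it stands on the cork shelf, whose top is 20 mm above the bench and 5 mm below this point
- panel_face: fixed slanted light panel, origin at the middle of its lit white face (150 mm square, 170 mm with the black frame), 110 mm above the bench; z is the outward normal of the face, leaning 40 degrees from straight up towards the robot's side; x runs up-and-down the face and y across it, level
- lens: bystander: quartz lens disk, 52 mm diameter, 11.5 mm thick, lying flat on the cork; origin at its underside
- sleeve: bystander: brass focusing sleeve, 46 mm diameter, 50 mm tall, open, standing on the cork; origin at its underside
- tube: bystander: steel collimator tube, 28 mm diameter, 130 mm long, lying in a dark steel cradle (100 x 70 mm), its axis 37 mm above the cork; origin at its centre, x along it
- jar: bystander: amber glass jar, 50 mm diameter, 55 mm tall; origin at its underside
- tin: bystander: round aluminium tin, 66 mm diameter, 30 mm tall; origin at its underside
- driver: bystander: green-handled screwdriver, 160 mm long, lying on the cork; origin under its middle
Things that resemble listed ones, but are neither listed nor needed, are in the scene too. Leave any turquoise look-alike of the part that bears ring_mid alone. What is shaped like the part that bears cell_grip but red is not meant.

How it is judged:
By the outcome, as a careful person would: the job done as asked, in the order asked, and still so for the second after the job is handed in, while the arm keeps its last pose, push and grip.
It also fails if it takes over 58 s, if anything falls off the work surface, if the arm or the gripper's body presses on something with over 40 N, if the wrist force passes 120 N, or if a joint passes its speed limit or range.

## Working session

There is one attempt and no reset: what is moved stays moved. The work goes in short steps, Python scripts to look and compute and a tool call to move; the robot and the scene stay as the last step left them, time stands still between calls to the robot, and variables do not carry over. Pictures are saved under pics/ and viewed, and the job is handed in when it is done.

Besides the shell and the picture viewer there is one more tool, called as name(argument=value, ...) on one line, values as JSON. send_rows: Moves the arm, as the interface text tells. Its arguments: {"type":"object","properties":{"steps":{"type":"array","items":{"type":"number"}},"force":{"type":"number"}},"required":["steps"]}

```bash
mkdir -p pics; cat > h.py <<'E'
import numpy as np, cv2
from rig import robot, cams, hand_in
def snap(n,f):
    c=cams.camera(n); np.savez(f'pics/{f}.npz',**{k:np.asarray(v) for k,v in c.items()})
    cv2.imwrite(f'pics/{f}.png',cv2.cvtColor(c['color'],cv2.COLOR_RGB2BGR)); return c
def load(f): return dict(np.load(f'pics/{f}.npz'))
def ray(c,u,v):
    K=c['intrinsics'];d=np.array([(u-K[0,2])/K[0,0],(v-K[1,2])/K[1,1]]);k=float(c['k1']);s=d.copy()
    for _ in range(20): s=d/(1+k*(s@s))
    return s
def pt(c,u,v,z=None):
    "world point by depth, or on plane z"
    s=ray(c,u,v);E=c['extrinsics'];r=np.array([s[0],s[1],1.])
    if z is None: 
        return E[:3,:3]@(r*c['range_z'][int(round(v)),int(round(u))])+E[:3,3]
    w=E[:3,:3]@r; return E[:3,3]+w*(z-E[2,3])/w[2]
def cloud(c):
    K=c['intrinsics'];h,w=c['range_z'].shape
    u,v=np.meshgrid(np.arange(w),np.arange(h));d=np.stack([(u-K[0,2])/K[0,0],(v-K[1,2])/K[1,1]],-1);s=d.copy()
    for _ in range(20): s=d/(1+float(c['k1'])*(s**2).sum(-1,keepdims=True))
    p=np.concatenate([s,np.ones((h,w,1))],-1)*c['range_z'][...,None]
    return p@c['extrinsics'][:3,:3].T+c['extrinsics'][:3,3]
def proj(c,P):
    E=c['extrinsics'];q=E[:3,:3].T@(np.array(P)-E[:3,3]);s=q[:2]/q[2];s=s*(1+float(c['k1'])*(s@s));K=c['intrinsics']
    return K[0,0]*s[0]+K[0,2],K[1,1]*s[1]+K[1,2]
E
python3 - <<'E'
from h import *
for n in ['top','side','wrist']:
    c=snap(n,n+'0'); print(n,c['intrinsics'].round(1).tolist(),c['k1'],c['extrinsics'].round(3).tolist())
print(robot.get_obs(), robot.grip_point_offset, [a for a in dir(robot) if a[0]!='_'])
E
```

```text
top [[412.9, 0.0, 255.1], [0.0, 412.9, 190.9], [0.0, 0.0, 1.0]] 0.007435539671140838 [[-0.027, -0.981, 0.192, 0.346], [-1.0, 0.026, -0.012, -0.007], [0.006, -0.192, -0.981, 1.228], [0.0, 0.0, 0.0, 1.0]]
side [[498.9, 0.0, 257.1], [0.0, 498.9, 187.0], [0.0, 0.0, 1.0]] -0.21729858374068386 [[0.877, -0.265, 0.401, -0.105], [-0.48, -0.456, 0.749, -1.314], [-0.016, -0.85, -0.527, 1.015], [0.0, 0.0, 0.0, 1.0]]
wrist [[280.8, 0.0, 256.8], [0.0, 280.8, 188.4], [0.0, 0.0, 1.0]] 0.020861349712100016 [[0.396, -0.882, -0.254, 0.316], [-0.918, -0.382, -0.106, -0.543], [-0.003, 0.275, -0.961, 0.384], [0.0, 0.0, 0.0, 1.0]]
{'time': 0.15, 'q': array([-1.34147630e+00,  5.28217621e-01,  1.43355827e+00,  4.14194102e-05,
        1.18141612e+00, -1.78481428e-01]), 'joint_velocities': array([-0.00184018, -0.00332967, -0.0031092 , -0.00094518, -0.00141414,
       -0.00087962]), 'joint_torque': array([-6.83880899e-05, -4.40434599e+01, -1.76841545e+01,  6.33875909e-02,
        5.52795071e-02, -9.45064835e-05]), 'position': array([ 0.24779503, -0.57319628,  0.22183377]), 'tool_rot': array([ 9.79285450e-01,  2.02483006e-01, -1.17814511e-06, -7.99909127e-04]), 'ft_force': array([-0.19576793, -0.00242346, -0.29410678]), 'moment': array([-0.0489833 ,  0.00572567,  0.05828882]), 'grip_width': 0.08686715897054827} 0.0187 ['Unreachable', 'get_obs', 'grip_point_offset']
```

View pics/top0.png

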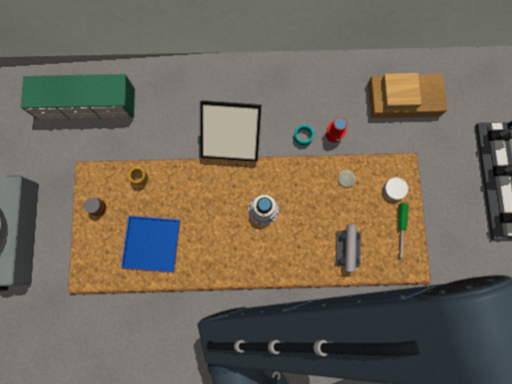

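View pics/side0.png

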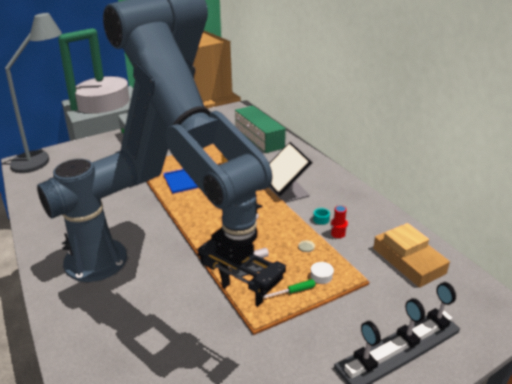

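View pics/wrist0.png

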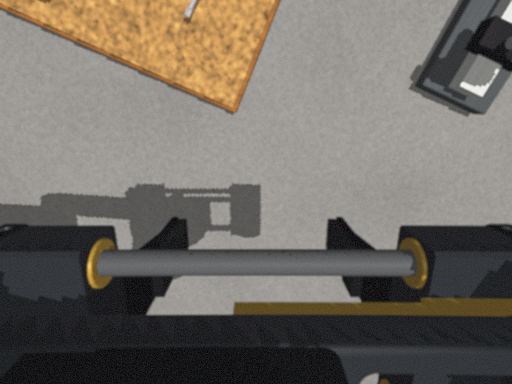

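The top view shows the cell with its ring at (264,207), the tray at (151,244), the panel at (231,131), the turquoise ring at (304,135) and the red cell at (337,130). Next I'll measure positions from the depth image.

```bash
python3 - <<'E'
from h import *
c=load('top0');P=cloud(c);C=c['color'].astype(int)
cv2.imwrite('pics/cropA.png',cv2.resize(cv2.cvtColor(c['color'][90:280,110:300],cv2.COLOR_RGB2BGR),None,fx=4,fy=4,interpolation=cv2.INTER_CUBIC)[:600])
for n,u,v in [('celltop',264,204),('tray',151,244),('panel',231,131),('cork',200,250),('bench',170,120),('sleeve',138,177),('jar',95,206)]: print(n,pt(c,u,v).round(4))
# panel plane
m=np.zeros(C.shape[:2],bool); m[108:155,207:254]=1
q=P[m];q=q[(C[m].min(1)>150)]
ctr=q.mean(0);U,S,V=np.linalg.svd(q-ctr);n=V[2]*np.sign(V[2][2]);print('panel n',n,np.degrees(np.arccos(n[2])),'az',np.degrees(np.arctan2(n[1],n[0])),ctr,(np.abs((q-ctr)@n)).mean())
g=(C.min(2)>150);g[:100]=0;g[162:]=0;g[:,:198]=0;g[:,265:]=0
k,lab,st,_=cv2.connectedComponentsWithStats(g.astype(np.uint8));i=1+st[1:,4].argmax();print(st[i])
cn=max(cv2.findContours((lab==i).astype(np.uint8),0,2)[0],key=cv2.contourArea);ap=cv2.approxPolyDP(cn,4,True)[:,0];print(ap.tolist())
def onpl(u,v):
    s=ray(c,u,v);E=c['extrinsics'];w=E[:3,:3]@[s[0],s[1],1];return E[:3,3]+w*((ctr-E[:3,3])@n)/(w@n)
X=np.array([onpl(*a) for a in ap]);print(X.round(4).tolist());
if len(X)==4: print('mid',X.mean(0),np.linalg.norm(np.roll(X,1,0)-X,axis=1))
# tray blue
b=(C[...,2]>C[...,0]+60)&(C[...,1]<110);b[:212]=0;b[:,:115]=0;b[:,190:]=0
q=P[b];print('tray z',np.median(q[:,2]));r=cv2.minAreaRect((q[:,:2]*1000).astype(np.float32));print('tray',r)
# ring & cell
w=np.zeros_like(b);w[190:232,240:290]=1
q=P[w&(P[...,2]>0.05)];print(np.histogram(q[:,2],np.arange(.05,.16,.005)))
t=P[w];z=t[:,2].max();print('top z',z)
t=P[w&(P[...,2]>z-.004)];print('cell top c',cv2.minEnclosingCircle((t[:,:2]*1000).astype(np.float32)),t.mean(0),len(t))
E
```

```text
celltop [ 0.5241 -0.0431  0.1293]
tray [0.4326 0.2833 0.0263]
panel [0.7384 0.0431 0.1128]
cork [0.4118 0.1428 0.0207]
bench [0.8186 0.2382 0.001 ]
sleeve [0.633  0.3271 0.0226]
jar [0.5399 0.4312 0.0742]
panel n [ 0.91505092 -0.32301019  0.24154963] 76.02198091708249 az -19.442876822554865 [0.73488718 0.04625383 0.1188102 ] 0.031525847190147394
[ 204  107   53   51 2462]
[[204, 107], [204, 153], [253, 157], [256, 110]]
[[0.6294, 0.0697, 0.5497], [-2.5167, -1.1064, 10.8951], [1.3565, -0.0392, -2.3503], [0.5563, -0.0174, 0.7102]]
mid [ 0.00638764 -0.27334069  2.45117511] [ 0.19677227 10.87702599 13.84134815  3.16353587]
tray z 0.02484619210575678
tray ((423.4693603515625, 173.09877014160156), (374.5513000488281, 148.3385772705078), 84.04451751708984)
(array([  7,  12,  91,  59,   7,   9,   7,   8,   7,  10,  27, 116,  31,
         4,  10, 107,  50,   0,   0,   0,   0]), array([0.05 , 0.055, 0.06 , 0.065, 0.07 , 0.075, 0.08 , 0.085, 0.09 ,
       0.095, 0.1  , 0.105, 0.11 , 0.115, 0.12 , 0.125, 0.13 , 0.135,
       0.14 , 0.145, 0.15 , 0.155]))
top z 1.2276837798584945
cell top c ((345.60101318359375, -7.069995880126953), 9.999999747378752e-05) [ 0.345601   -0.00707     1.22768378] 7
```

View pics/cropA.png

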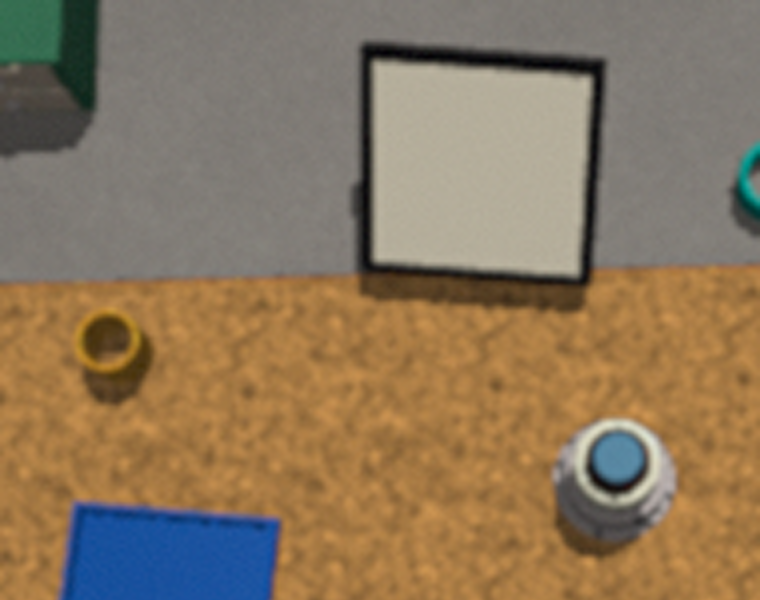

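The heights agree with the sizes given: cell top 0.129, tray floor 0.025. The pixels with no depth reading spoiled the fits, so I'll redo them without those.

```bash
cat > m1.py <<'E'
from h import *
c=load('top0');P=cloud(c);C=c['color'].astype(int);ok=c['range_z']>0.2
g=(C.min(2)>120);g[:100]=0;g[162:]=0;g[:,:198]=0;g[:,265:]=0
k,lab,st,_=cv2.connectedComponentsWithStats(g.astype(np.uint8));i=1+st[1:,4].argmax();print(st[i])
M=(lab==i).astype(np.uint8)
q=P[(cv2.erode(M,np.ones((5,5)))>0)&ok]
for _ in range(4):
    ctr=q.mean(0);n=np.linalg.svd(q-ctr)[2][2];n*=np.sign(n[2]);d=np.abs((q-ctr)@n);q=q[d<max(3*np.median(d),.003)]
print('panel n',n.round(4),'tilt',np.degrees(np.arccos(n[2])),'az',np.degrees(np.arctan2(n[1],n[0])),ctr,len(q),d.mean())
cn=max(cv2.findContours(M,0,2)[0],key=cv2.contourArea)
r=cv2.minAreaRect(cn)
ap=cv2.approxPolyDP(cn,5,True)[:,0];print(ap.tolist())
def onpl(u,v):
    s=ray(c,u,v);E=c['extrinsics'];w=E[:3,:3]@[s[0],s[1],1];return E[:3,3]+w*((ctr-E[:3,3])@n)/(w@n)
X=np.array([onpl(*a) for a in ap]);print('mid',X.mean(0),np.linalg.norm(np.roll(X,1,0)-X,axis=1)); print('edges',(np.roll(X,-1,0)-X).round(3).tolist())
b=ok&(C[...,2]>C[...,0]+60)&(C[...,1]<110);b[:212]=0;b[:,:115]=0;b[:,190:]=0
k,lab,st,_=cv2.connectedComponentsWithStats(b.astype(np.uint8));i=1+st[1:,4].argmax()
print(st[i]);q=P[lab==i];print('tray',np.median(q[:,2]),cv2.minAreaRect((q[:,:2]*1000).astype(np.float32)))
w=np.zeros_like(b);w[190:232,240:290]=1
for nm,a,e in [('celltop',.125,.135),('ringtop',.104,.113),('rim',.06,.07)]:
    t=P[w&ok&(P[...,2]>a)&(P[...,2]<e)];print(nm,np.median(t[:,2]),cv2.minEnclosingCircle((t[:,:2]*1000).astype(np.float32)),t.mean(0),len(t))
E
python3 m1.py
```

```text
[ 204  106   54   53 2594]
panel n [-0.6419  0.0625  0.7642] tilt 40.16113338651007 az 174.44065592162562 [0.73761828 0.04737346 0.11036676] 2057 0.0015373769359494198
[[204, 106], [204, 154], [253, 158], [257, 110]]
mid [0.73498296 0.04776911 0.10812092] [0.14641342 0.14442197 0.1438112  0.14535552]
edges [[-0.11, 0.011, -0.093], [-0.015, -0.143, -0.001], [0.11, -0.014, 0.094], [0.015, 0.146, 0.001]]
[ 122  216   57   56 2665]
tray 0.024840315214283093 ((435.06646728515625, 284.26861572265625), (151.0050506591797, 148.3385772705078), 84.04451751708984)
celltop 0.12880373478394302 ((525.2098388671875, -44.07551956176758), 19.699634552001953) [ 0.52501484 -0.04444532  0.12895899] 157
ringtop 0.10793793156391351 ((525.77392578125, -44.60540771484375), 29.663240432739258) [ 0.52411493 -0.04480919  0.10795807] 152
rim 0.0643945364508961 ((525.5643920898438, -44.905765533447266), 38.1536979675293) [ 0.51258032 -0.04222448  0.06450496] 150
```

```bash
cat >> h.py <<'E'
from scipy.spatial.transform import Rotation as R
G=robot.grip_point_offset
def go(target,az=None,grip=True,show=True):
    """target world of grasp point (or TCP); az: wanted azimuth(deg) of tool x. prints tool-frame shift and turn"""
    o=robot.get_obs();Rt=R.from_quat(o['tool_rot']).as_matrix();p=o['position']+(-G*Rt[:,2] if grip else 0)
    d=Rt.T@(np.array(target)-p);a=np.degrees(np.arctan2(Rt[1,0],Rt[0,0]))
    t=0 if az is None else np.radians((a-az+180)%360-180)
    print('t',round(o['time'],2),'grasp',p.round(4),'az',a.round(2),'tilt',np.degrees(np.arccos(-Rt[2,2])).round(2),'q',o['q'].round(3),'F',o['ft_force'].round(2),'w',round(o['grip_width'],4),'-> shift',d.round(4),'turn',round(t,4))
E
python3 -c "
from h import *
go([0.525,-.0445,.22],-5.8)"
```

```text
t 0.15 grasp [ 0.2478 -0.5732  0.2405] az 23.36 tilt 0.09 q [-1.341  0.528  1.434  0.     1.181 -0.178] F [-0.2  -0.   -0.29] w 0.0869 -> shift [ 0.4641 -0.3754  0.0213] turn 0.509
```

send_rows(steps=[0.087, 0.03, -0.024, 0, 0.04, 0.087, 0.07, -0.057, 0.0, 0.09, 0.087, 0.117, -0.095, 0.005, 0.15, 0.087, 0.163, -0.132, 0.01, 0.2, 0.087, 0.21, -0.17, 0.01, 0.25, 0.087, 0.257, -0.207, 0.015, 0.3, 0.087, 0.304, -0.245, 0.02, 0.35, 0.087, 0.35, -0.283, 0.021, 0.4])

```text
time: 1.15
position: [0.4573, -0.1727, 0.201]
tool_rot: [1.0, 0.003, -0.0, -0.001]
ft_force: [0.4, -0.0, 0.5]
grip_width: 0.087
```

```bash
python3 -c "
from h import *
go([0.525,-.0445,.22],-5.8)"
```

```text
t 1.15 grasp [ 0.4573 -0.1727  0.2197] az 0.33 tilt 0.12 q [-5.91e-01  3.77e-01  1.79e+00  1.00e-03  9.76e-01  9.73e-01] F [ 0.4  -0.03  0.46] w 0.087 -> shift [ 6.840e-02 -1.278e-01 -1.000e-04] turn 0.107
```

send_rows(steps=[0.087, 0.022, -0.042, 0, 0.05, 0.087, 0.046, -0.086, 0, 0.107, 0.087, 0.068, -0.128, 0, 0.107, 0.087, 0.068, -0.128, 0, 0.107])

```text
time: 1.65
position: [0.5254, -0.0415, 0.2011]
tool_rot: [0.999, -0.048, -0.0, -0.001]
ft_force: [0.2, -0.6, -0.5]
grip_width: 0.0864
```

```bash
python3 -c "
from h import *
c=snap('wrist','w1');snap('top','t1');snap('side','s1')
go([0.525,-.0445,.099],-5.8)
print(proj(c,[.525,-.0445,.129]),proj(c,[.525,-.0445,.109]))"
```

```text
t 1.8 grasp [ 0.5241 -0.0447  0.2197] az -5.79 tilt 0.13 q [-2.980e-01  4.240e-01  1.702e+00  1.000e-03  1.017e+00  1.373e+00] F [ 0.47 -0.1  -0.64] w 0.0868 -> shift [ 1.100e-03 -1.000e-04  1.207e-01] turn 0.0002
(np.float64(260.9310432644021), np.float64(196.61242760624117)) (np.float64(260.7033696758653), np.float64(190.15931002364655))
```

View pics/w1.png

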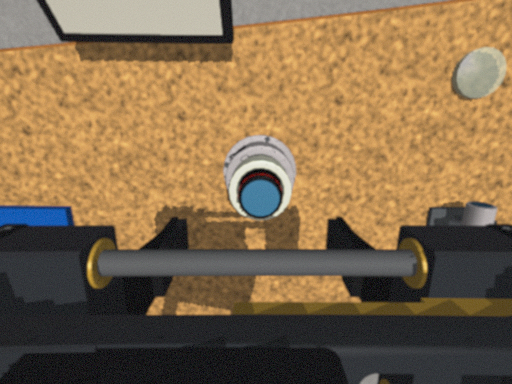

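View pics/s1.png

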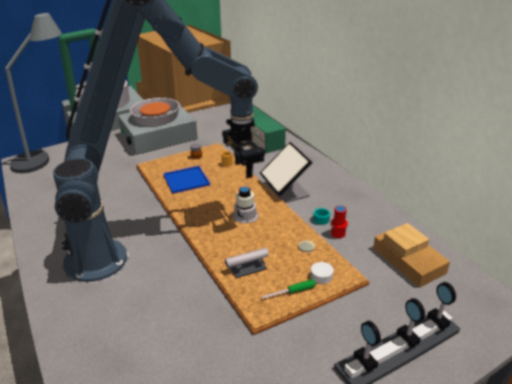

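The wrist view shows the cell top at (261,197), against a predicted (260.9,196.6), so the measurement holds. I'll descend onto the ring.

send_rows(steps=[0.087, 0.001, 0, 0.02, 0, 0.087, 0.001, 0, 0.055, 0, 0.087, 0.001, 0, 0.09, 0, 0.087, 0.001, 0, 0.11, 0, 0.087, 0.001, 0, 0.1205, 0, 0.087, 0.001, 0, 0.1205, 0, 0.057, 0.001, 0, 0.1205, 0, 0.05, 0.001, 0, 0.1205, 0], force=20)

```text
time: 2.8
position: [0.5255, -0.0448, 0.0814]
tool_rot: [0.999, -0.051, 0.0, -0.001]
ft_force: [-0.8, -0.4, -0.3]
grip_width: 0.0741
```

send_rows(steps=[0.05, 0, 0, 0, 0, 0.05, 0, 0, 0, 0, 0.05, 0, 0, 0, 0])

```text
time: 3.18
position: [0.5259, -0.0448, 0.082]
tool_rot: [0.999, -0.05, 0.001, -0.0]
ft_force: [-0.4, -0.7, 5.7]
grip_width: 0.0607
```

```bash
python3 -c "
from h import *
go([0.525,-.0445,.22],-5.8)"
```

```text
t 3.17 grasp [ 0.5259 -0.0448  0.1007] az -5.78 tilt 0.09 q [-0.298  0.613  1.796  0.002  0.731  1.373] F [-0.36 -0.67  5.75] w 0.0607 -> shift [-0.0007 -0.0004 -0.1193] turn 0.0003
```

send_rows(steps=[0.05, 0, 0, -0.005, 0, 0.05, 0, 0, -0.015, 0, 0.05, 0, 0, -0.035, 0, 0.05, 0, 0, -0.06, 0, 0.05, 0, 0, -0.085, 0, 0.05, 0, 0, -0.1, 0, 0.05, 0, 0, -0.1, 0])

```text
time: 4.05
position: [0.5264, -0.0451, 0.1831]
tool_rot: [0.999, -0.05, 0.002, -0.0]
ft_force: [-0.6, 0.7, -0.7]
grip_width: 0.0602
```

```bash
python3 -c "
from h import *
snap('wrist','w2');c=snap('side','s2');cv2.imwrite('pics/s2c.png',cv2.resize(cv2.imread('pics/s2.png')[100:260,150:350],None,fx=3,fy=3))
go([0.435,.284,.15],0)"
```

```text
t 4.15 grasp [ 0.5252 -0.0448  0.2002] az -5.79 tilt 0.07 q [-2.980e-01  4.530e-01  1.721e+00  1.000e-03  9.680e-01  1.373e+00] F [ 0.18 -0.13 -1.46] w 0.0605 -> shift [-0.1229 -0.318   0.0506] turn -0.101
```

View pics/w2.png

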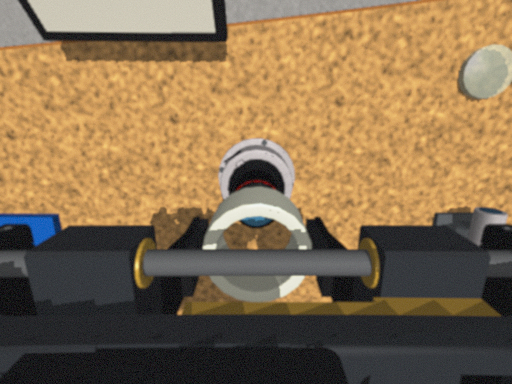

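View pics/s2c.png

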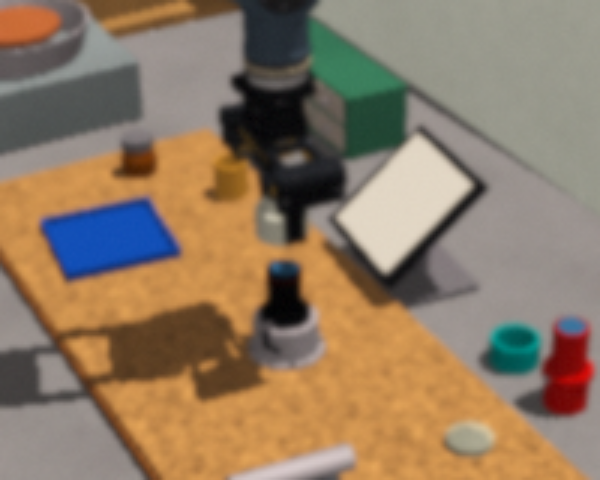

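The ring is clear of the cell, which stayed seated. I'll carry the ring to the tray.

send_rows(steps=[0.05, -0.01, -0.025, 0.0, 0, 0.05, -0.03, -0.075, 0.0, 0, 0.05, -0.05, -0.13, 0.005, 0, 0.05, -0.07, -0.185, 0.015, 0, 0.05, -0.09, -0.235, 0.03, 0, 0.05, -0.11, -0.28, 0.04, 0, 0.05, -0.12, -0.31, 0.05, 0, 0.05, -0.123, -0.318, 0.05, 0])

```text
time: 5.15
position: [0.4329, 0.2852, 0.1301]
tool_rot: [0.999, -0.049, -0.002, 0.0]
ft_force: [0.3, 0.4, -1.7]
grip_width: 0.0599
```

send_rows(steps=[0.05, 0, 0, 0, 0, 0.05, 0, 0, 0, 0])

```text
time: 5.4
position: [0.433, 0.2842, 0.1299]
tool_rot: [0.999, -0.049, -0.002, 0.001]
ft_force: [0.8, -0.1, -1.7]
grip_width: 0.0601
```

```bash
python3 -c "
from h import *
snap('wrist','w3')
go([0.435,.284,.052],-5.8)"
```

```text
t 5.45 grasp [0.4333 0.2842 0.1488] az -5.69 tilt 0.22 q [3.640e-01 5.240e-01 1.785e+00 1.000e-03 8.370e-01 2.034e+00] F [ 0.59  0.24 -1.02] w 0.0601 -> shift [ 0.002  -0.0001  0.0968] turn 0.0019
```

View pics/w3.png

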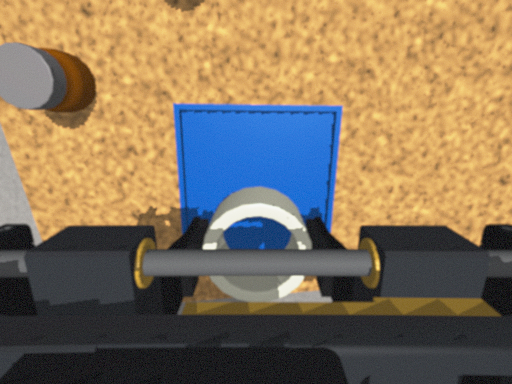

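send_rows(steps=[0.05, 0, 0, 0.02, 0, 0.05, 0.001, 0, 0.045, 0, 0.05, 0.002, 0, 0.07, 0, 0.05, 0.002, 0, 0.087, 0, 0.05, 0.002, 0, 0.093, 0, 0.05, 0.002, 0, 0.096, 0, 0.05, 0.002, 0, 0.096, 0])

```text
time: 6.32
position: [0.4354, 0.2838, 0.0345]
tool_rot: [0.999, -0.05, -0.001, 0.0]
ft_force: [0.7, 0.8, -1.7]
grip_width: 0.0602
```

```bash
python3 -c "
from h import *
go([0.435,.284,.051],-5.8)"
```

```text
t 6.33 grasp [0.4354 0.2838 0.0532] az -5.72 tilt 0.17 q [3.620e-01 6.950e-01 1.834e+00 1.000e-03 6.160e-01 2.032e+00] F [ 0.75  0.84 -1.73] w 0.0602 -> shift [-0.0004 -0.0002  0.0023] turn 0.0015
```

send_rows(steps=[0.05, 0, 0, 0.001, 0, 0.05, 0, 0, 0.002, 0, 0.05, 0, 0, 0.003, 0, 0.05, 0, 0, 0.003, 0])

```text
time: 6.82
position: [0.4355, 0.2839, 0.032]
tool_rot: [0.999, -0.05, -0.001, 0.0]
ft_force: [-1.2, -0.7, 3.3]
grip_width: 0.0604
```

Contact: the vertical force went from −1.7 to +3.3 N. I'll release the ring and retreat.

send_rows(steps=[0.07, 0, 0, 0, 0, 0.087, 0, 0, 0, 0, 0.087, 0, 0, 0, 0, 0.087, 0, 0, -0.01, 0, 0.087, 0, 0, -0.04, 0, 0.087, 0, 0, -0.08, 0, 0.087, 0, 0, -0.12, 0, 0.087, 0, 0, -0.15, 0])

```text
time: 7.82
position: [0.4362, 0.2841, 0.1845]
tool_rot: [0.999, -0.05, -0.0, -0.0]
ft_force: [-0.8, -0.3, -0.4]
grip_width: 0.087
```

```bash
python3 -c "
from h import *
snap('wrist','w4')
go([0.525,-.0445,.20],-5.8)"
```

```text
t 7.88 grasp [0.4381 0.285  0.2065] az -5.69 tilt 0.4 q [3.620e-01 4.360e-01 1.730e+00 1.000e-03 9.690e-01 2.032e+00] F [ 0.94 -0.61  1.4 ] w 0.087 -> shift [0.1191 0.3193 0.006 ] turn 0.0019
```

View pics/w4.png

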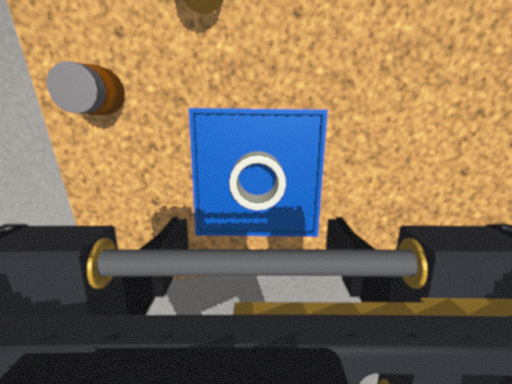

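The ring lies flat in the tray, centred at about (258,181) in the wrist image. Next is the cell, with the jaw axis along the panel's level axis.

send_rows(steps=[0.087, 0.01, 0.027, 0, 0, 0.087, 0.03, 0.08, 0, 0, 0.087, 0.05, 0.135, 0, 0, 0.087, 0.07, 0.19, 0, 0, 0.087, 0.09, 0.24, 0, 0, 0.087, 0.108, 0.29, 0.006, 0, 0.087, 0.117, 0.314, 0.006, 0, 0.087, 0.119, 0.319, 0.006, 0])

```text
time: 8.88
position: [0.5254, -0.0458, 0.1814]
tool_rot: [0.999, -0.051, 0.003, -0.002]
ft_force: [-0.8, 0.1, 0.5]
grip_width: 0.0868
```

send_rows(steps=[0.087, 0, 0, 0, 0, 0.087, 0, 0, 0, 0])

```text
time: 9.12
position: [0.5248, -0.0445, 0.1814]
tool_rot: [0.999, -0.05, 0.003, -0.002]
ft_force: [-0.7, 0.7, 0.3]
grip_width: 0.0869
```

```bash
python3 -c "
from h import *
c=snap('wrist','w5');print(proj(c,[.525,-.0445,.129]))
go([0.525,-.0445,.102],-5.8)"
```

```text
(np.float64(257.55848220389504), np.float64(204.06637448664517))
t 9.18 grasp [ 0.5248 -0.0445  0.2001] az -5.77 tilt 0.41 q [-0.3    0.45   1.726  0.006  0.961  1.368] F [ 0.8   0.17 -0.74] w 0.0871 -> shift [-0.0003  0.0004  0.0981] turn 0.0006
```

View pics/w5.png

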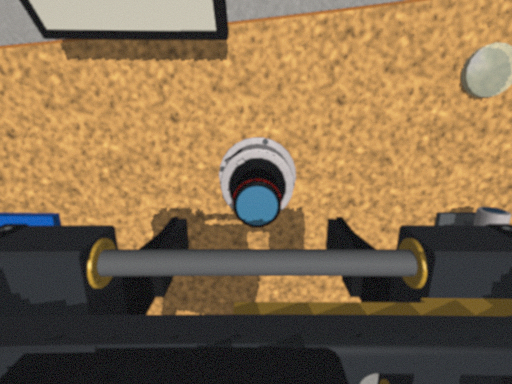

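send_rows(steps=[0.087, 0, 0, 0.015, 0, 0.087, 0, 0, 0.045, 0, 0.087, 0, 0, 0.075, 0, 0.087, 0, 0, 0.092, 0, 0.087, 0, 0, 0.098, 0, 0.087, 0, 0, 0.098, 0, 0.045, 0, 0, 0.098, 0, 0.03, 0, 0, 0.098, 0], force=40)

```text
time: 10.18
position: [0.526, -0.0442, 0.0842]
tool_rot: [0.999, -0.05, 0.004, -0.002]
ft_force: [0.3, -0.7, -0.4]
grip_width: 0.074
```

send_rows(steps=[0.03, 0, 0, 0, 0, 0.03, 0, 0, 0, 0, 0.03, 0, 0, 0, 0, 0.03, 0, 0, 0, 0])

```text
time: 10.68
position: [0.5261, -0.0443, 0.0843]
tool_rot: [0.999, -0.05, 0.004, -0.002]
ft_force: [-0.2, 0.4, 1.4]
grip_width: 0.0393
```

```bash
python3 -c "
from h import *
go([0.525,-.0445,.25],-5.8)"
```

```text
t 10.68 grasp [ 0.5259 -0.0443  0.103 ] az -5.76 tilt 0.48 q [-0.299  0.608  1.799  0.008  0.728  1.367] F [-0.25  0.42  1.43] w 0.0393 -> shift [ 0.0002 -0.0003 -0.147 ] turn 0.0008
```

send_rows(steps=[0.03, 0, 0, -0.005, 0, 0.03, 0, 0, -0.015, 0, 0.03, 0, 0, -0.03, 0, 0.03, 0, 0, -0.05, 0, 0.03, 0, 0, -0.075, 0, 0.03, 0, 0, -0.105, 0, 0.03, 0, 0, -0.13, 0, 0.03, 0, 0, -0.147, 0])

```text
time: 11.68
position: [0.525, -0.0447, 0.2336]
tool_rot: [0.999, -0.05, 0.005, -0.001]
ft_force: [0.5, 0.0, -2.5]
grip_width: 0.0389
```

```bash
python3 -c "
from h import *
snap('wrist','w6');c=snap('side','s6');cv2.imwrite('pics/s6c.png',cv2.resize(cv2.imread('pics/s6.png')[80:260,150:350],None,fx=3,fy=3))
go([0.525,-.0445,.3],-5.8)"
```

```text
t 11.78 grasp [ 0.5258 -0.045   0.2529] az -5.75 tilt 0.77 q [-0.3    0.377  1.671  0.006  1.081  1.368] F [ 0.35  0.19 -1.71] w 0.0391 -> shift [-0.0003 -0.0005 -0.0472] turn 0.0009
```

View pics/s6c.png

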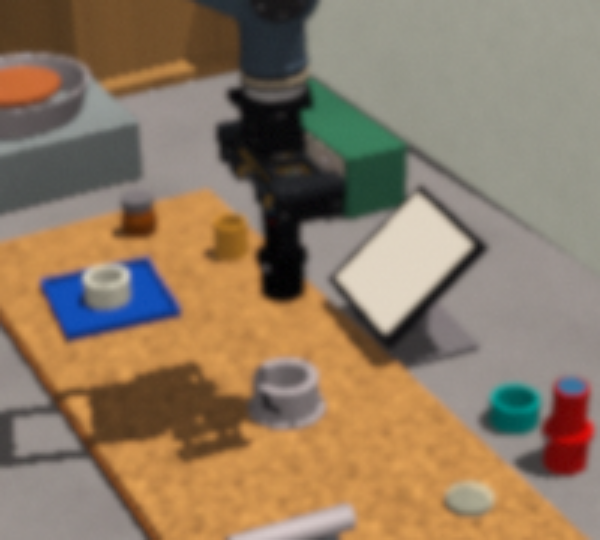

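The cell is out of its socket. The rows can't tilt the tool directly, so I'll find out how the arm behaves at the edge of its reach, well clear of everything.

send_rows(steps=[0.03, 0.01, 0, -0.03, 0, 0.03, 0.04, 0, -0.07, 0, 0.03, 0.09, 0, -0.11, 0, 0.03, 0.15, 0, -0.13, 0, 0.03, 0.21, 0, -0.13, 0, 0.03, 0.26, 0, -0.13, 0, 0.03, 0.31, 0, -0.13, 0, 0.03, 0.35, 0, -0.13, 0])

```text
time: 12.78
position: [0.8736, -0.0803, 0.3665]
tool_rot: [0.999, -0.05, 0.005, -0.001]
ft_force: [0.9, -0.8, -1.8]
grip_width: 0.0392
```

```bash
python3 -c "
from h import *
go([0.512,.071,.378],-5.8)"
```

```text
t 12.78 grasp [ 0.8734 -0.0804  0.3852] az -5.75 tilt 0.63 q [-0.22   0.899  0.31   0.004  1.922  1.453] F [ 0.9  -0.82 -1.85] w 0.0392 -> shift [-0.3748 -0.1144  0.0035] turn 0.0008
```

send_rows(steps=[0.03, 0.02, 0, 0, 0, 0.03, 0.04, 0, 0, 0, 0.03, 0.06, 0, 0, 0, 0.03, 0.06, 0, 0, 0])

```text
time: 13.28
position: [0.9007, -0.0833, 0.3539]
tool_rot: [0.999, -0.05, 0.02, -0.0]
ft_force: [0.3, -0.2, -1.8]
grip_width: 0.0394
```

```bash
python3 -c "
from h import *
go([0.512,.071,.378],-5.8);print(R.from_quat(robot.get_obs()['tool_rot']).as_matrix().round(4))"
```

```text
t 13.28 grasp [ 0.9    -0.0833  0.3726] az -5.76 tilt 2.24 q [-0.218  0.956  0.219  0.008  1.928  1.456] F [ 0.34 -0.24 -1.83] w 0.0394 -> shift [-0.401  -0.1146 -0.0207] turn 0.0007
[[ 0.9942 -0.1002  0.0391]
 [-0.1003 -0.995  -0.001 ]
 [ 0.039  -0.0029 -0.9992]]
```

Out of reach, the arm gives up tilt, and in the wanted direction: the tool z axis leans forward. I'll build on that.

send_rows(steps=[0.03, 0.1, 0, -0.05, 0, 0.03, 0.1, 0, -0.05, 0, 0.03, 0.1, 0, -0.05, 0, 0.03, 0.1, 0, -0.05, 0])

```text
time: 13.78
position: [0.9096, -0.0849, 0.3678]
tool_rot: [0.998, -0.05, 0.044, 0.001]
ft_force: [-0.0, 0.2, -1.6]
grip_width: 0.0393
```

```bash
python3 -c "
from h import *
go([0.512,.071,.378],-5.8);print(R.from_quat(robot.get_obs()['tool_rot']).as_matrix().round(4)[:,2])"
```

```text
t 13.78 grasp [ 0.908  -0.0848  0.3865] az -5.77 tilt 5.0 q [-0.219  0.941  0.219  0.014  1.895  1.457] F [-0.04  0.16 -1.62] w 0.0393 -> shift [-0.4088 -0.1153 -0.0269] turn 0.0006
[ 0.087  -0.0056 -0.9962]
```

send_rows(steps=[0.03, 0.25, 0, -0.15, 0, 0.03, 0.25, 0, -0.15, 0, 0.03, 0.25, 0, -0.15, 0, 0.03, 0.25, 0, -0.15, 0, 0.03, 0.25, 0, -0.15, 0, 0.03, 0.25, 0, -0.15, 0])

```text
time: 14.52
position: [0.9057, -0.086, 0.4075]
tool_rot: [0.996, -0.05, 0.067, 0.002]
ft_force: [0.9, -0.2, -3.3]
grip_width: 0.0397
```

```bash
python3 -c "
from h import *
go([0.512,.071,.378],-5.8);print(R.from_quat(robot.get_obs()['tool_rot']).as_matrix().round(4)[:,2])"
```

```text
t 14.53 grasp [ 0.9032 -0.0858  0.426 ] az -5.78 tilt 7.71 q [-0.224  0.897  0.219  0.021  1.892  1.456] F [ 0.93 -0.16 -3.32] w 0.0397 -> shift [-0.4078 -0.1166 -0.0063] turn 0.0003
[ 0.1337 -0.01   -0.991 ]
```

send_rows(steps=[0.03, 0.15, 0, 0, 0, 0.03, 0.15, 0, 0, 0, 0.03, 0.15, 0, 0, 0])

```text
time: 14.9
position: [0.9345, -0.0893, 0.3773]
tool_rot: [0.995, -0.05, 0.09, 0.002]
ft_force: [-0.1, 0.5, -2.7]
grip_width: 0.0396
```

send_rows(steps=[0.03, 0.15, 0, 0, 0, 0.03, 0.15, 0, 0, 0, 0.03, 0.15, 0, 0, 0])

```text
time: 15.28
position: [0.959, -0.0922, 0.3561]
tool_rot: [0.992, -0.05, 0.113, 0.003]
ft_force: [0.2, -1.0, -3.1]
grip_width: 0.0394
```

```bash
python3 -c "
from h import *
go([0.512,.071,.378],-5.8);print(R.from_quat(robot.get_obs()['tool_rot']).as_matrix().round(4)[:,2])"
```

```text
t 15.28 grasp [ 0.9548 -0.0919  0.3743] az -5.81 tilt 12.97 q [-0.221  0.962  0.219  0.032  1.736  1.459] F [ 0.24 -1.01 -3.14] w 0.0394 -> shift [-0.4446 -0.1177 -0.1056] turn -0.0002
[ 0.2236 -0.0181 -0.9745]
```

send_rows(steps=[0.03, 0.2, 0, -0.08, 0, 0.03, 0.2, 0, -0.08, 0, 0.03, 0.2, 0, -0.08, 0])

```text
time: 15.65
position: [0.9618, -0.0932, 0.389]
tool_rot: [0.989, -0.05, 0.139, 0.005]
ft_force: [0.1, -0.0, -2.5]
grip_width: 0.0394
```

send_rows(steps=[0.03, 0.2, 0, -0.06, 0, 0.03, 0.2, 0, -0.06, 0, 0.03, 0.2, 0, -0.06, 0])

```text
time: 16.02
position: [0.9683, -0.0944, 0.4111]
tool_rot: [0.985, -0.05, 0.164, 0.006]
ft_force: [-0.0, -0.4, -3.0]
grip_width: 0.0395
```

send_rows(steps=[0.03, 0.2, 0, -0.06, 0, 0.03, 0.2, 0, -0.06, 0, 0.03, 0.2, 0, -0.06, 0])

```text
time: 16.4
position: [0.9723, -0.0953, 0.4374]
tool_rot: [0.981, -0.05, 0.189, 0.007]
ft_force: [-1.0, 0.2, -3.2]
grip_width: 0.0395
```

```bash
python3 -c "
from h import *
go([0.512,.071,.378],-5.8);print(R.from_quat(robot.get_obs()['tool_rot']).as_matrix().round(4)[:,2])"
```

```text
t 16.4 grasp [ 0.9654 -0.0947  0.4548] az -5.84 tilt 21.82 q [-0.228  0.885  0.218  0.051  1.66   1.458] F [-1.01  0.21 -3.16] w 0.0395 -> shift [-0.4629 -0.1192 -0.102 ] turn -0.0006
[ 0.3701 -0.0332 -0.9284]
```

send_rows(steps=[0.03, 0.2, 0, -0.03, 0, 0.03, 0.2, 0, -0.03, 0, 0.03, 0.2, 0, -0.03, 0])

```text
time: 16.77
position: [0.9828, -0.0968, 0.4496]
tool_rot: [0.976, -0.049, 0.213, 0.009]
ft_force: [-0.3, 0.1, -1.9]
grip_width: 0.0395
```

send_rows(steps=[0.03, 0.2, 0, -0.04, 0, 0.03, 0.2, 0, -0.04, 0, 0.03, 0.2, 0, -0.04, 0])

```text
time: 17.15
position: [0.9876, -0.0977, 0.4741]
tool_rot: [0.97, -0.049, 0.239, 0.01]
ft_force: [-0.5, -0.4, -2.0]
grip_width: 0.0394
```

send_rows(steps=[0.03, 0.2, 0, -0.03, 0, 0.03, 0.2, 0, -0.03, 0, 0.03, 0.2, 0, -0.03, 0])

```text
time: 17.52
position: [0.993, -0.0986, 0.496]
tool_rot: [0.963, -0.049, 0.263, 0.011]
ft_force: [-0.2, -0.1, -2.7]
grip_width: 0.0393
```

send_rows(steps=[0.03, 0.2, 0, -0.03, 0, 0.03, 0.2, 0, -0.03, 0, 0.03, 0.2, 0, -0.03, 0])

```text
time: 17.9
position: [0.9958, -0.0992, 0.5222]
tool_rot: [0.956, -0.048, 0.288, 0.012]
ft_force: [-0.1, 0.2, -2.4]
grip_width: 0.0394
```

```bash
python3 -c "
from h import *
go([0.512,.071,.378],-5.8);print(R.from_quat(robot.get_obs()['tool_rot']).as_matrix().round(4)[:,2],robot.get_obs()['q'])"
```

```text
t 17.9 grasp [ 0.9855 -0.0982  0.5378] az -5.88 tilt 33.5 q [-0.234  0.819  0.218  0.078  1.524  1.457] F [-0.12  0.18 -2.37] w 0.0394 -> shift [-0.4954 -0.1205 -0.1357] turn -0.0014
[ 0.5496 -0.0515 -0.8339] [-0.2342336   0.81872556  0.21834983  0.07758578  1.52447783  1.45725222]
```

send_rows(steps=[0.03, 0.2, 0, 0, 0, 0.03, 0.2, 0, 0, 0, 0.03, 0.2, 0, 0, 0])

```text
time: 18.27
position: [1.0058, -0.1005, 0.5342]
tool_rot: [0.949, -0.048, 0.311, 0.014]
ft_force: [-0.5, 0.4, -3.1]
grip_width: 0.0394
```

send_rows(steps=[0.03, 0.2, 0, 0, 0, 0.03, 0.2, 0, 0, 0, 0.03, 0.2, 0, 0, 0])

```text
time: 18.65
position: [1.0126, -0.1014, 0.5524]
tool_rot: [0.941, -0.048, 0.335, 0.015]
ft_force: [-0.6, 0.9, -2.9]
grip_width: 0.0395
```

```bash
python3 -c "
from h import *
go([0.512,.071,.378],-5.8);print(R.from_quat(robot.get_obs()['tool_rot']).as_matrix().round(4)[:,2],robot.get_obs()['q'])"
```

```text
t 18.65 grasp [ 1.0008 -0.1002  0.5669] az -5.92 tilt 39.2 q [-0.236  0.804  0.219  0.09   1.44   1.456] F [-0.59  0.9  -2.94] w 0.0395 -> shift [-0.5099 -0.1209 -0.1714] turn -0.0021
[ 0.6292 -0.0597 -0.775 ] [-0.23599802  0.8037923   0.2186379   0.08999341  1.44044292  1.45592687]
```

send_rows(steps=[0.03, 0.06, 0, 0, 0, 0.03, 0.06, 0, 0, 0])

```text
time: 18.9
position: [1.0184, -0.102, 0.5668]
tool_rot: [0.934, -0.047, 0.355, 0.016]
ft_force: [-1.0, -0.8, -1.9]
grip_width: 0.0391
```

```bash
python3 -c "
from h import *
go([0.509,.071,.382]);print(R.from_quat(robot.get_obs()['tool_rot']).as_matrix().round(4)[:,2],robot.get_obs()['q'])"
```

```text
t 18.9 grasp [ 1.006  -0.1008  0.5808] az -5.92 tilt 41.58 q [-0.237  0.796  0.218  0.095  1.407  1.455] F [-0.97 -0.77 -1.88] w 0.0391 -> shift [-0.515  -0.1207 -0.1905] turn 0
[ 0.6606 -0.0631 -0.7481] [-0.23664306  0.79640028  0.21813809  0.09496331  1.40710355  1.45525061]
```

send_rows(steps=[0.03, -0.02, -0.005, -0.007, 0, 0.03, -0.06, -0.014, -0.022, 0, 0.03, -0.11, -0.026, -0.041, 0, 0.03, -0.16, -0.038, -0.06, 0, 0.03, -0.21, -0.05, -0.078, 0, 0.03, -0.255, -0.06, -0.094, 0, 0.03, -0.29, -0.068, -0.107, 0, 0.03, -0.3, -0.07, -0.111, 0])

```text
time: 19.9
position: [0.7262, -0.0011, 0.4503]
tool_rot: [0.934, -0.047, 0.354, 0.015]
ft_force: [0.5, -0.8, -2.5]
grip_width: 0.0392
```

```bash
python3 -c "
from h import *
go([0.509,.071,.382]);print(R.from_quat(robot.get_obs()['tool_rot']).as_matrix().round(4)[:,2],robot.get_obs()['q'])"
```

```text
t 19.9 grasp [7.139e-01 1.000e-04 4.644e-01] az -5.88 tilt 41.46 q [-0.179  0.241  1.465  0.086  0.716  1.449] F [ 0.47 -0.81 -2.55] w 0.0392 -> shift [-0.2127 -0.05   -0.0777] turn 0
[ 0.6591 -0.0622 -0.7495] [-0.17880484  0.24141589  1.46463285  0.08555219  0.71558492  1.44903158]
```

send_rows(steps=[0.03, -0.02, -0.005, -0.007, 0, 0.03, -0.06, -0.014, -0.022, 0, 0.03, -0.11, -0.026, -0.04, 0, 0.03, -0.155, -0.036, -0.056, 0, 0.03, -0.19, -0.045, -0.07, 0, 0.03, -0.21, -0.049, -0.077, 0, 0.03, -0.213, -0.05, -0.078, 0, 0.03, -0.213, -0.05, -0.078, 0])

```text
time: 20.9
position: [0.5228, 0.0697, 0.3697]
tool_rot: [0.933, -0.047, 0.355, 0.016]
ft_force: [-0.0, -0.6, -3.7]
grip_width: 0.0395
```

```bash
python3 -c "
from h import *
c=snap('side','s7');snap('top','t7')
cv2.imwrite('pics/s7c.png',cv2.resize(cv2.imread('pics/s7.png')[50:250,130:380],None,fx=3,fy=3))
cv2.imwrite('pics/t7c.png',cv2.resize(cv2.imread('pics/t7.png')[80:290,110:360],None,fx=3,fy=3)[:600])
go([0.509,.071,.382]);print(R.from_quat(robot.get_obs()['tool_rot']).as_matrix().round(4)[:,2],robot.get_obs()['q'])"
```

```text
t 21.0 grasp [0.5105 0.0706 0.3834] az -5.92 tilt 41.62 q [-0.071  0.005  1.987 -0.039  0.423  1.63 ] F [ 0.12  0.42 -2.55] w 0.0394 -> shift [-0.002  -0.0002  0.    ] turn 0
[ 0.6613 -0.0626 -0.7475] [-0.07057128  0.00535188  1.98724333 -0.03864778  0.42298121  1.63049492]
```

View pics/s7c.png

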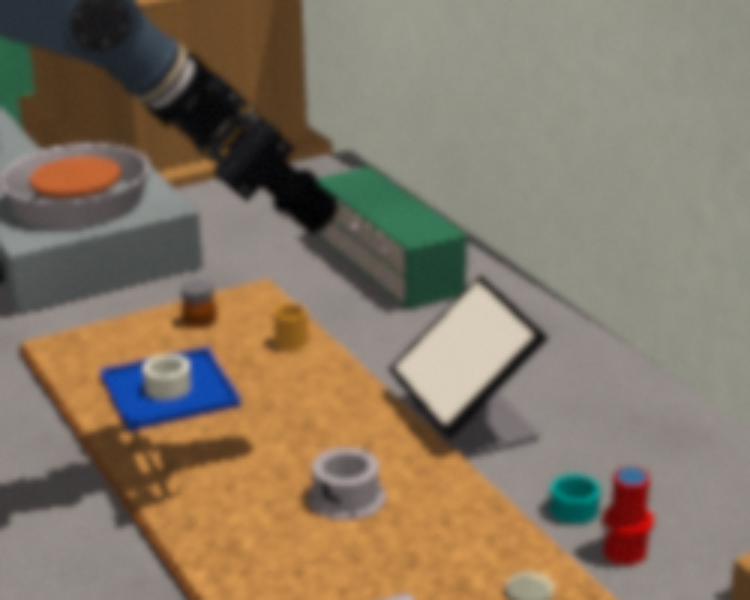

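View pics/t7c.png

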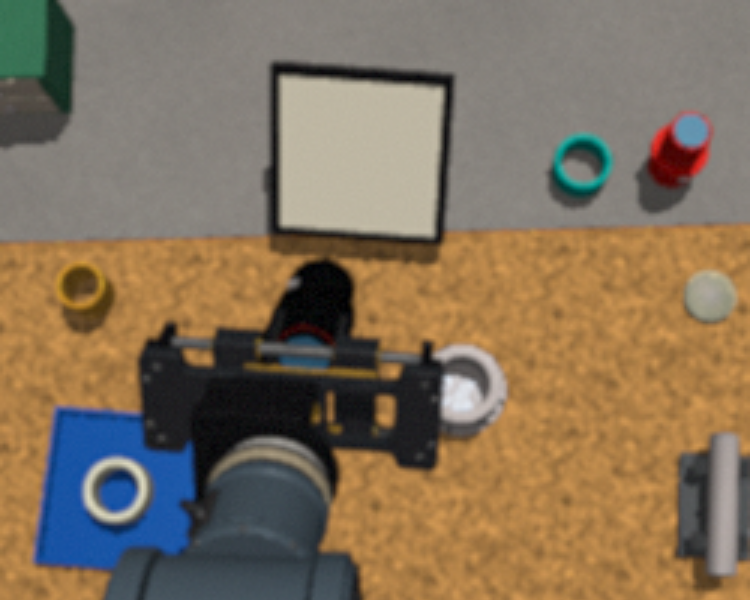

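The cell is tipped towards the panel, and the ring and the other parts are undisturbed. Next I'll measure the cell's actual axis from the depth data.

```bash
cat > ax.py <<'E'
from h import *
import sys
from scipy.optimize import least_squares
s=sys.argv[1]
o=robot.get_obs();Rt=R.from_quat(o['tool_rot']).as_matrix();z0=Rt[:,2];p0=o['position']-G*z0
pn=np.array([-.6395,.065,.766]);mid=np.array([.736,.048,.110])
allP=[]
for f in ['s'+s,'t'+s]:
    c=load(f);P=cloud(c)[c['range_z']>.2];C=c['color'][c['range_z']>.2].max(1)
    d=P-p0;a=d@z0;r=np.linalg.norm(d-a[:,None]*z0,axis=1)
    m=(a>.039)&(a<.077)&(r<.033)&(r>.018)&(C<90);print(f,m.sum());allP.append(P[m])
for nm,sets in [('side',allP[:1]),('top',allP[1:]),('both',allP)]:
    Q=np.concatenate(sets)
    if len(Q)<40: continue
    e1=Rt[:,0];e2=Rt[:,1]
    def f(x,w=1):
        z=z0+x[0]*e1+x[1]*e2;z/=np.linalg.norm(z);d=Q-(p0+z0*.057+x[2]*e1+x[3]*e2);return (np.linalg.norm(d-np.outer(d@z,z),axis=1)-.025)*1000
    r=least_squares(f,[0,0,0,0],loss='soft_l1');x=r.x
    z=z0+x[0]*e1+x[1]*e2;z/=np.linalg.norm(z);b=p0+z0*.057+x[2]*e1+x[3]*e2
    t=((mid-b)@pn)/(z@pn);print(nm,len(Q),'dtilt deg',np.degrees(x[:2]).round(2),'off mm',(x[2:]*1000).round(1),'rms',np.sqrt((f(x)**2).mean()).round(2),'tilt',np.degrees(np.arccos(-z[2])).round(2),'err to -n',np.degrees(np.arccos(-z@pn)).round(2),'hit err',(b+t*z-mid).round(4))
for f in ['t'+s,'s'+s]:
    c=load(f);P=cloud(c);C=c['color'].astype(int)
    d=P-mid;m=(c['range_z']>.2)&(np.linalg.norm(d,axis=-1)<.06)&(abs(d@pn)<.02)&(C.min(2)>110);q=P[m]
    for _ in range(3):
        k=q.mean(0);n=np.linalg.svd(q-k)[2][2];n*=np.sign(n[2]);e=abs((q-k)@n);q=q[e<3*np.median(e)+1e-4]
    print(f,len(q),'tilt',np.degrees(np.arccos(n[2])),'az',np.degrees(np.arctan2(n[1],n[0])),'plane off from mid',((k-mid)@n))
t=((mid-p0)@pn)/(z0@pn);print('tool: err',np.degrees(np.arccos(-z0@pn)),'hit',(p0+t*z0-mid).round(4),'dist',t)
E
python3 ax.py 7
```

```text
s7 133
t7 112
side 133 dtilt deg [-1.94 -5.3 ] off mm [ 0.4 -0.3] rms 2.62 tilt 40.01 err to -n 5.57 hit err [0.0049 0.0289 0.0016]
top 112 dtilt deg [-1.56 -2.42] off mm [-1.4  0.5] rms 0.75 tilt 40.14 err to -n 2.71 hit err [0.0034 0.0131 0.0017]
both 245 dtilt deg [-2.55 -3.73] off mm [-0.9 -0. ] rms 2.12 tilt 39.24 err to -n 4.11 hit err [ 0.0006  0.0208 -0.0013]
t7 1244 tilt 40.03879506778326 az 173.98306072622532 plane off from mid -0.0008033942731285225
s7 486 tilt 38.722803173753974 az 173.79299134755786 plane off from mid -0.0007533962552000393
tool: err 1.6977408733442174 hit [0.0094 0.0004 0.0078] dist 0.35524819396276675
```

```bash
cat > ov.py <<'E'
from h import *
import sys
s=sys.argv[1];dp=float(sys.argv[2]);dy=float(sys.argv[3])
o=robot.get_obs();Rt=R.from_quat(o['tool_rot']).as_matrix();z0=Rt[:,2];p0=o['position']-G*z0
z=z0+np.radians(dp)*Rt[:,0]+np.radians(dy)*Rt[:,1];z/=np.linalg.norm(z)
for f,(r0,r1,c0,c1) in {'s'+s:(95,135,210,250),'t'+s:(160,210,190,240)}.items():
    c=load(f);k=12
    im=cv2.resize(cv2.cvtColor(c['color'][r0:r1,c0:c1],cv2.COLOR_RGB2BGR),None,fx=k,fy=k,interpolation=cv2.INTER_CUBIC);im=cv2.convertScaleAbs(im,alpha=1.5,beta=30)
    for a,rad,col in [(.077,.025,(0,255,0)),(.037,.025,(0,255,0)),(.037,.029,(0,255,255)),(.027,.029,(0,255,255)),(-.027,.02,(255,0,255))]:
        pts=[]
        for t in np.linspace(0,2*np.pi,40):
            u,v=proj(c,p0+a*z+rad*(np.cos(t)*Rt[:,0]+np.sin(t)*Rt[:,1]));pts.append([(u-c0+.5)*k,(v-r0+.5)*k])
        cv2.polylines(im,[np.int32(pts)],True,col,1)
    cv2.imwrite(f'pics/ov_{f}_{sys.argv[4]}.png',im)
E
python3 ov.py 7 -1.5 0 a
```

```text
(no output)
```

View pics/ov_s7_a.png

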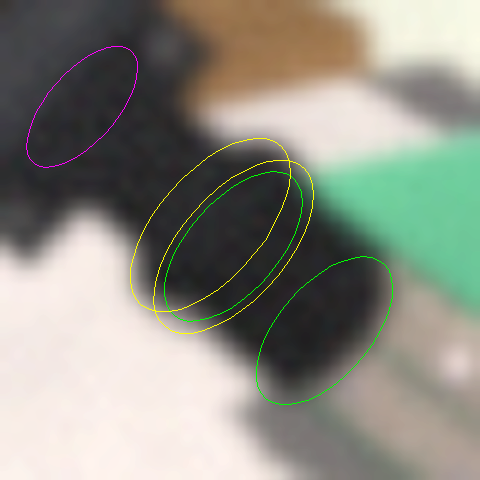

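View pics/ov_t7_a.png

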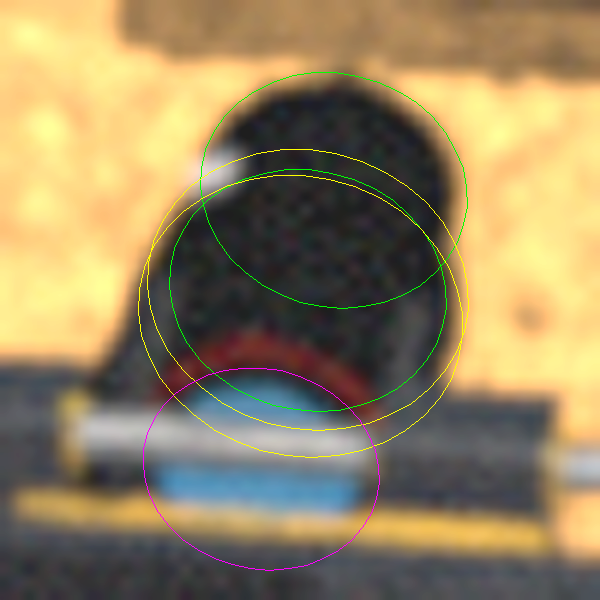

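send_rows(steps=[0.03, -0.002, 0, 0, 0, 0.03, -0.002, 0, 0, 0, 0.03, -0.002, 0, 0, 0, 0.03, -0.002, 0, 0, 0, 0.03, -0.002, 0, 0, 0, 0.03, -0.002, 0, 0, 0, 0.03, -0.002, 0, 0, 0, 0.03, -0.002, 0, 0, 0])

```text
time: 22.0
position: [0.5214, 0.0696, 0.3681]
tool_rot: [0.934, -0.047, 0.355, 0.016]
ft_force: [0.3, 0.7, -2.5]
grip_width: 0.0398
```

```bash
python3 -c "
from h import *
snap('side','s8');snap('top','t8');c=snap('wrist','w8')
cv2.imwrite('pics/t8c.png',cv2.resize(cv2.imread('pics/t8.png'),(768,576)))
go([0.509,.071,.382]);print(abs(robot.get_obs()['joint_velocities']).max())"; python3 ax.py 8
```

```text
t 22.15 grasp [0.509  0.0708 0.382 ] az -5.92 tilt 41.62 q [-0.07   0.005  1.992 -0.039  0.419  1.631] F [ 0.1   0.18 -2.82] w 0.0393 -> shift [-0.     -0.0002  0.    ] turn 0
0.0025107006656350708
s8 138
t8 109
side 138 dtilt deg [-1.32 -0.88] off mm [ 0.3 -0.3] rms 2.84 tilt 40.32 err to -n 1.26 hit err [0.0034 0.006  0.0023]
top 109 dtilt deg [-1.07  1.13] off mm [-1.4  0.1] rms 0.65 tilt 40.56 err to -n 1.11 hit err [ 0.002  -0.0048  0.0021]
both 247 dtilt deg [-1.16  0.06] off mm [-1.  -0.1] rms 2.21 tilt 40.46 err to -n 0.67 hit err [0.0025 0.0009 0.002 ]
t8 1237 tilt 39.966197681195865 az 174.59443560270364 plane off from mid -0.0007080380081868054
s8 493 tilt 38.64127596570047 az 173.94653950258987 plane off from mid -0.00047749827135503016
tool: err 1.6992838293348032 hit [0.0079 0.0006 0.0065] dist 0.35520372180228416
```

View pics/t8c.png

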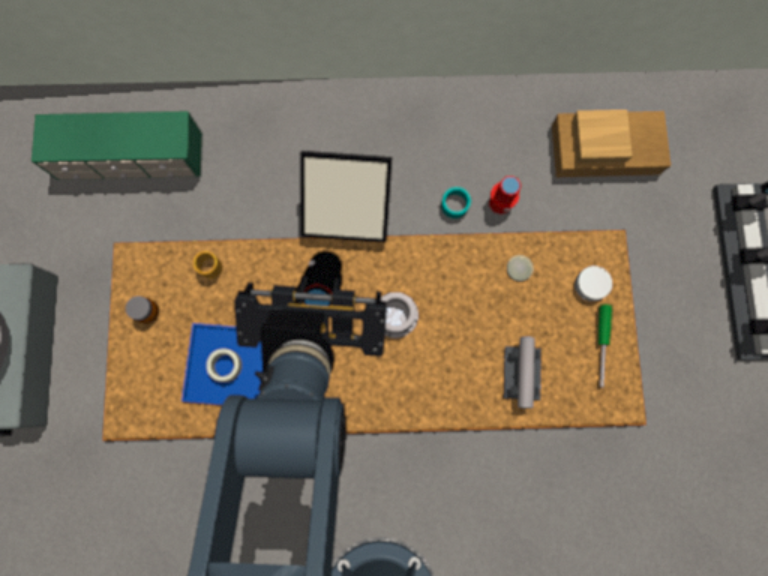

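View pics/w8.png

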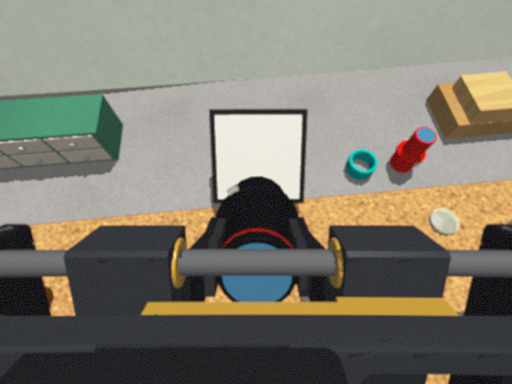

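The arm is motionless and the grip is firm. The measured cell axis is about 1° from square and points within about 5 mm of the panel's middle. All the other parts are in place, so I'm handing in.

```bash
python3 -c "
from rig import hand_in
print(hand_in())"
```

```text
the job is handed in; nothing more can be done
None
```

I've handed the job in. The ring lies flat in the blue tray, and the cell is out of its socket and held tipped towards the light panel.

**How the tilt was done:** move rows can't tilt the tool directly. I pushed against the edge of the arm's reach in free air, where it gave up about 2–3° of tilt per call. I then carried the cell back to the panel with that tilt. During the pushes the elbow joint sat on its limit, reading 0.218 against the listed 0.22, which I take to be rounding.

**Last checks**, taken at 22 s of the 58 s allowed:

| Check | Result |
|---|---|
| Distance, grip point to panel face | 0.355 m; the socket end of the cell is about 0.28 m from the face |
| Tool axis | tilted 41.6°, 1.7° off square to the face |
| Cell axis, fitted from depth images | tilted about 40.5°, roughly 0.7–1.3° off square |
| Aim at the panel's middle | within about 4 mm on the combined fit, about 7 mm on the side camera alone |
| Arm | joint speeds near zero, grip at 40 N |
| Ring, socket and the other parts | in place in the last pictures |

**Disagreements:**
- **Cell axis:** an earlier fit put the cell 3–5° off square sideways. It used noisy depth on a short barrel; the last fit and the outline overlay did not show this.
- **Panel angle:** the side camera gave 38.7°, while the top camera gave 40.0° and the task says 40°. I used 40°.

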